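# Re-rack the kaleidoscope fittings on edge

### The job

The smoked spacer ring was put away in the wrong place: it stands in the longest slot of the rack, which belongs to the chrome end wheel. First move the ring to its own slot, the middle-sized one, then take the end wheel from its delivery stand and put it in the longest slot. Both must stand on edge, settled fully down on the brass stops of their slots; leave the other things on the bench where they are.

Things in the scene. Friction and masses are not known exactly. Their poses are not given: they have to be found in the camera images.
- spacer_ring: Flat ring of smoked, nearly black acrylic, 76 mm outside and 48 mm inside diameter, 8 mm thick, about 60 g. Origin at its centre; x is the ring's axis. It starts standing on edge in slot_long, on the slot's floor, its centre 43 mm above that block's origin, perhaps a few mm along the slot.
- end_wheel: Chrome disc, 110 mm diameter, 8 mm thick, about 300 g, with six dark round windows and a low hub (26 mm diameter, 4 mm high) on its +x face. Origin at the centre of the disc; x is its axis. It starts leaning on the stand, its plane 0.5 rad from vertical. Either face may look either way in the rack.
- rack: Fixed tray of dark wood under the three slot blocks, 225 mm (x) by 150 mm (y), 10 mm high, origin at the centre of its underside. The three blocks stand on it 70 mm apart along its x, in any order, their slots along its y.
- slot_long: Fixed pale oak block, 50 mm (x) by 116 mm (y), 36 mm high, origin at the centre of its underside. A slot runs along y through its middle: 10.5 mm wide, 3 mm chamfers at the mouth, floor 5 mm above the origin. Brass stops, tops 26 mm above the origin, fill the slot's ends and leave 84 mm between them. The seated end wheel's centre is 61.5 mm above the origin.
- slot_medium: Fixed pale oak block, 50 mm (x) by 84 mm (y), 36 mm high, origin at the centre of its underside. A slot runs along y through its middle: 10.5 mm wide, 3 mm chamfers at the mouth, floor 5 mm above the origin. Brass stops, tops 26 mm above the origin, fill the slot's ends and leave 50 mm between them. Empty; the seated spacer ring's centre is 54.6 mm above the origin.
- slot_short: Fixed pale oak block, 50 mm (x) by 60 mm (y), 36 mm high, origin at the centre of its underside. A slot runs along y through its middle: 10.5 mm wide, 3 mm chamfers at the mouth, floor 5 mm above the origin. Brass stops, tops 26 mm above the origin, fill the slot's ends and leave 30 mm between them. Empty, stays empty.
- stand: Fixed aluminium stand, foot 120 mm (x) by 130 mm (y), origin on the bench under the wheel's centre. The wheel leans on its sloped board, top towards the stand's -x, centre 77 mm above the bench, foot between two rubber stops. The board ends 10 mm past the wheel's centre up the slope: the upper 45 mm of the wheel is free on both faces.
- socket_tube: Bystander: upright brass tube, 40 mm diameter, 75 mm high, origin at its underside. Leave alone.
- eyepiece: Bystander: round brass eyepiece, 52 mm diameter, 36 mm high, origin at its underside. Leave alone.
- glass_sphere_center (a point): Bystander: centre of a violet glass sphere, 44 mm diameter, resting in a fixed cork ring. Leave alone.

How it is judged:
By the outcome, as a careful person would: the job done as asked, in the order asked, and still so for the second after the job is handed in, with the robot touching nothing.
It also fails if it takes over 58 s, if anything falls off the work surface, if the arm or the gripper's body presses on something with over 40 N, if the wrist force passes 120 N, or if a joint passes its speed limit or range.

### The arm

A 6-joint arm with a two-finger parallel gripper is mounted at the origin on the work surface. World frame = base frame: x ahead of the robot, y to its left, z up, the work surface at z = 0. Lengths are in mm, angles in rad, forces in N, time in s.
With the tool pointing down it reaches from about 325 to 900 mm from the base axis. Payload 6.1 kg.
Tool frame: the origin (TCP) lies midway between the tips of the shut fingers; the grasp point (between the pads) lies 19 mm behind it; z points along the fingers, x is the direction in which the jaws open and shut, and the axes are right-handed (so a half turn about z gives the same grasp; the last joint's range is limited). The gripper opens to 85 mm and grips with 20 to 120 N. Pads are 22 mm wide; open, the fingers measure 114 mm over their backs; the gripper's body (76 mm by 85 mm) begins 54 mm behind the grasp point. The pads swing forward as they close: fully open they stand 13 mm farther back than shut.
Start: joints at [1.22, 0.22, 1.526, -0, 1.395, -0.126], TCP at [139.319, 609.267, 231.3] pointing down, gripper open.
Joint ranges: [-2.98, 2.98], [-0.91, 2.08], [0.09, 2.57], [-1.24, 4.39], [0.2, 2.65], [-2.68, 2.68]. Speed limits (rad/s): [2.57, 2.57, 3.01, 3.14, 3.14, 3.14].

### API

Orientations are given as a unit quaternion [x, y, z, w].
In Python, from cell import observe, capture, sign_off gives the robot as it stands.
- The arm moves only by the tool arm_command, never from a script. Its arguments are lists of equal length, an entry for each row: "linear": the shift along the world's x, y, z in mm, a list of three; "rotation": the turn, a rotation vector about the world's x, y, z in rad, a list of three; "claw": the closure, from -1 (fully open) to 1 (shut). A call has 1 to 12 rows; each row is the pose to reach, as a shift and turn from the pose measured when the call began; what a row does not reach only later rows make up. A row lasts 1/10 s, in which the tool goes at most 50 mm and 8.59 degrees, less where a joint would pass 70% of its speed; a pose out of reach is approached as far as the arm can. A call with a gripper value outside its range is refused whole. The fingers move at their own pace and stop on an object; the grip force is fixed at half the most. Time passes only in rows, so rows that repeat a pose let the fingers close. It gives the time, the measured TCP pose, the force and the opening at its end, in the units of the state.
- observe(): the state, without advancing time (a new reading comes with each control period).
- capture(name): name is "side" or "top" or "wrist"; returns a dict with "color" (420x560x3 uint8, blue, green, red), "fx", "fy", "cx", "cy" (pixels), "distortion" ([k1, k2, p1, p2, k3] as OpenCV has them; the pictures are not rectified), "R" (3x3) and "t" (3): a world point X has camera coordinates R X + t. Camera axes: x right, y down, z forward; pixel columns grow to the right and rows downward; lengths in mm; the calibration is good to about 2 mm. A picture is of the moment at which its call begins. There is no depth.
- sign_off(): hands the job in, once; it reports no verdict.
The state is a dict: "time": time; "joint_positions": joint angles; "qvel": joint speeds; "effort": joint torques, N m; "position": TCP position; "orientation": TCP orientation; "wrist_force": force on the tool from outside, world axes, zero at the start; "torque": the same for the moment, N m; "gripper_width": opening from 0.0 (shut) to 1.0 (fully open).
Only numpy, scipy, OpenCV 4.12 (cv2) and the standard library are available. Lean on these libraries where they do the work, as an engineer would, in place of code of your own. Each camera call takes 0.05 s, during which the arm holds its last target. There are 200 camera calls.

## Working session

There is one attempt and no reset: what is moved stays moved. The work goes in short steps, Python scripts to look and compute and a tool call to move; the robot and the scene stay as the last step left them, time stands still between calls to the robot, and variables do not carry over. Pictures are saved under pics/ and viewed, about 8 in all and at most 12, crops included, and the job is handed in when it is done.

Besides the shell and the picture viewer there is one more tool, called after ">>>" as name(argument=value, ...) on one line, values as JSON. arm_command: Moves the arm, as the interface text tells. Its arguments: {"type":"object","properties":{"linear":{"type":"array","items":{"type":"array","items":{"type":"number"}}},"rotation":{"type":"array","items":{"type":"array","items":{"type":"number"}}},"claw":{"type":"array","items":{"type":"number"}}},"required":["linear","rotation","claw"]}

```bash
ls; mkdir -p pics; cat > h.py <<'E'
import numpy as np, cv2, json, pickle
from cell import observe, capture, sign_off
def snap(n, f):
    c=capture(n); cv2.imwrite(f'pics/{f}.png',c['color']); pickle.dump(c,open(f'pics/{f}.pkl','wb')); return c
def load(f): return pickle.load(open(f'pics/{f}.pkl','rb'))
def K(c): return np.array([[c['fx'],0,c['cx']],[0,c['fy'],c['cy']],[0,0,1.]])
def proj(c,X):
    return cv2.projectPoints(np.asarray(X,float).reshape(-1,3),cv2.Rodrigues(np.array(c['R']))[0],np.array(c['t'],float),K(c),np.array(c['distortion'],float))[0].reshape(-1,2)
def onz(c,uv,z):
    p=cv2.undistortPoints(np.asarray(uv,float).reshape(-1,1,2),K(c),np.array(c['distortion'],float)).reshape(-1,2)
    R=np.array(c['R']);C=-R.T@np.array(c['t']); d=np.c_[p,np.ones(len(p))]@R
    return C+d*((np.asarray(z,float)-C[2])/d[:,2])[:,None]
E
python3 - <<'E'
from h import *
for n in('top','side'):
    c=snap(n,n+'0'); print(n,c['fx'],-np.array(c['R']).T@c['t'],np.array(c['R'])[2])
s=observe(); print(s)
E
python3 -c "
import cv2
for n in('top0','side0'): cv2.imwrite(f'pics/{n}b.png',cv2.resize(cv2.imread(f'pics/{n}.png'),(800,600),interpolation=cv2.INTER_CUBIC))"
```

```text
pics
top 460.6102873541006 [ 447.19416186    2.0808278  1337.1724819 ] [ 0.12446718  0.00353866 -0.99221742]
side 534.3973219954304 [ 291.78270418 -979.57988173  918.85638364] [ 0.23160514  0.72524637 -0.64836468]
{'time': 0.1, 'joint_positions': array([ 1.21989483e+00,  2.21159155e-01,  1.52748079e+00,  3.08245506e-06,
        1.39467596e+00, -1.26099741e-01]), 'qvel': array([ 1.12362131e-03, -1.00325001e-03, -4.50767689e-03,  5.54897300e-05,
       -1.53006957e-03,  1.00481120e-03]), 'effort': array([ 1.14379287e-03, -4.98246074e+01, -3.90544152e+01, -2.88145602e-04,
        5.71043740e-03, -3.10143787e-05]), 'position': array([139.14008133, 608.7729135 , 230.30967449]), 'orientation': array([ 7.81956753e-01,  6.23332089e-01, -7.36743286e-04,  4.46785973e-04]), 'wrist_force': array([-0.81299343, -0.55130678,  0.181973  ]), 'torque': array([-0.05858707, -0.04040197,  0.05641113]), 'gripper_width': 0.9993272187475309}
```

View pics/top0b.png

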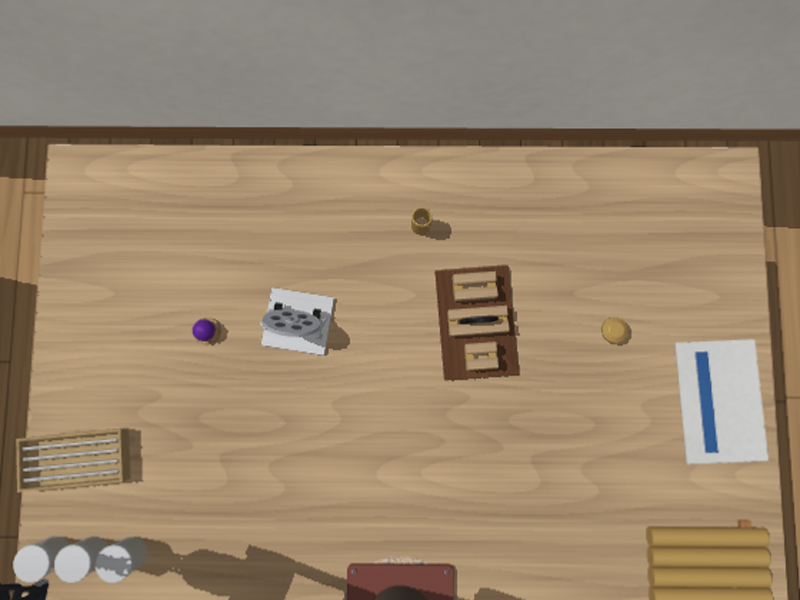

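View pics/side0b.png

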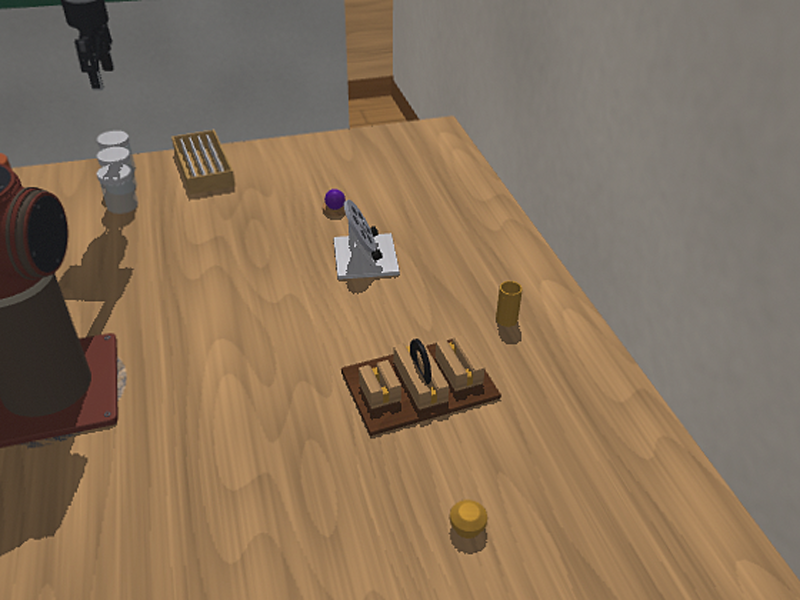

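Top view (800-px scale): the rack's corners are at (436,270), (508,265), (519,376) and (445,380). The far block is slot_medium (475,286), the middle one slot_long with the ring (480,321), and the near one slot_short. The wheel and stand are at (297,322). The side view agrees. I'll work out rough poses next.

```bash
python3 - <<'E'
from h import *
c=load('top0'); s=.7
P=lambda l,z: onz(c,np.array(l)*s,z).round(1)
r=P([(436,270),(508,265),(519,376),(445,380)],10); print(r,r.mean(0), np.linalg.norm(np.roll(r,-1,0)-r,axis=1))
print('stand foot',P([(270,289),(335,298),(326,354),(262,346)],3))
print('wheel',P([(297,322),(262,322),(322,313),(278,307),(316,313)],77))
c=load('top0')['color']; 
a=cv2.resize(c[180:272,178:240],None,fx=6.4,fy=6.4,interpolation=cv2.INTER_CUBIC)
b=cv2.resize(c[180:272,300:368],None,fx=5.8,fy=6.4,interpolation=cv2.INTER_CUBIC)
cv2.imwrite('pics/crop0.png',np.hstack([a,b])); print(a.shape,b.shape)
E
```

```text
[[ 680.8  -70.8   10. ]
 [ 691.9 -218.1   10. ]
 [ 466.3 -236.8   10. ]
 [ 457.5  -88.6   10. ]] [ 574.125 -153.575   10.   ] [147.71763605 226.37369547 148.46103866 224.00832574]
stand foot [[640.7 269.    3. ]
 [622.8 135.4   3. ]
 [508.4 151.6   3. ]
 [523.8 281.7   3. ]]
wheel [[566.1 200.3  77. ]
 [565.7 267.6  77. ]
 [583.8 152.6  77. ]
 [594.9 237.7  77. ]
 [583.7 164.1  77. ]]
(589, 397, 3) (589, 394, 3)
```

View pics/crop0.png

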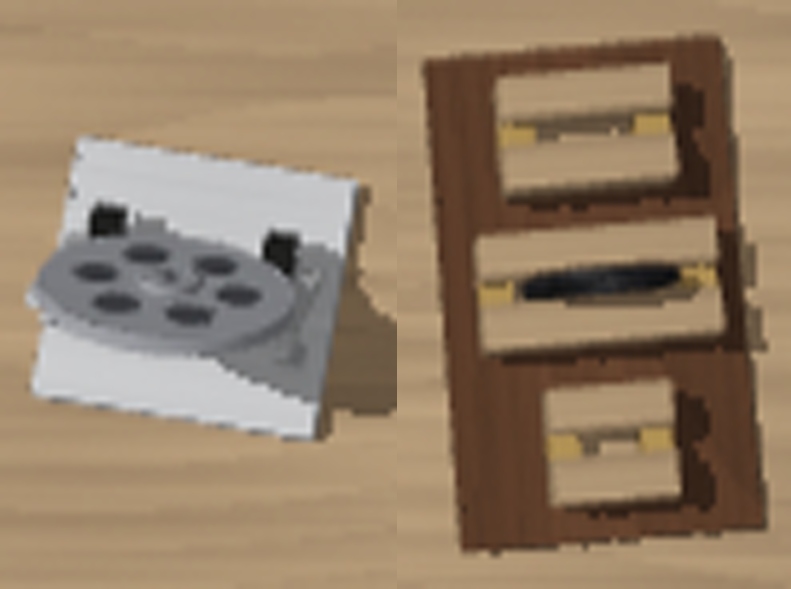

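Block order is confirmed: medium far, long in the middle, short near. The rack centre is about (574,-154) with yaw about 0.078. The stand is at about (574,209), yaw about -0.12, with the wheel's top towards the robot. I'll move over the rack for a close look.

>>> arm_command(linear=[[436,-764,30],[436,-764,30],[436,-764,30],[436,-764,30],[436,-764,30],[436,-764,30],[436,-764,30],[436,-764,30],[436,-764,30],[436,-764,30],[436,-764,30],[436,-764,30]], rotation=[[0,0,-1.268],[0,0,-1.268],[0,0,-1.268],[0,0,-1.268],[0,0,-1.268],[0,0,-1.268],[0,0,-1.268],[0,0,-1.268],[0,0,-1.268],[0,0,-1.268],[0,0,-1.268],[0,0,-1.268]], claw=[-1,-1,-1,-1,-1,-1,-1,-1,-1,-1,-1,-1])

```text
time: 1.3
position: [436.7, 86.3, 251.0]
orientation: [0.999, 0.039, -0.001, -0.0]
wrist_force: [0.7, 0.7, 0.5]
gripper_width: 0.999
```

>>> arm_command(linear=[[138,-241,20],[138,-241,20],[138,-241,20],[138,-241,20],[138,-241,20],[138,-241,20],[138,-241,20],[138,-241,20],[138,-241,20]], rotation=[[0,0,0],[0,0,0],[0,0,0],[0,0,0],[0,0,0],[0,0,0],[0,0,0],[0,0,0],[0,0,0]], claw=[-1,-1,-1,-1,-1,-1,-1,-1,-1])

```text
time: 2.2
position: [574.1, -153.6, 270.5]
orientation: [0.999, 0.039, -0.001, -0.001]
wrist_force: [-0.4, -0.5, -0.9]
gripper_width: 1.0
```

```bash
python3 - <<'E'
from h import *
s=observe(); print(s['position'],s['orientation'])
c=snap('wrist','w1'); R=np.array(c['R']); print(c['fx'],-R.T@c['t'],R[2])
th=.078;ax=np.array([np.cos(th),np.sin(th)]);ay=np.array([-ax[1],ax[0]])
im=c['color'].copy()
for k,(w,) in zip((-1,0,1),((60,),(116,),(84,))):
    o=np.array([574.1,-153.6])+ax*70*k
    q=[np.r_[o+ax*a*25+ay*b*w/2,46] for a,b in((-1,-1),(-1,1),(1,1),(1,-1))]
    cv2.polylines(im,[proj(c,q).round().astype(int)],True,(0,0,255),1)
cv2.imwrite('pics/w1b.png',cv2.resize(im,(800,600),interpolation=cv2.INTER_CUBIC))
E
```

```text
[ 574.09730028 -153.55612954  270.51575589] [ 9.99227374e-01  3.92759961e-02 -1.29501592e-03 -6.12159699e-04]
321.0665211665059 [567.64079198 -70.40230394 412.81839349] [ 0.02351286 -0.32273559 -0.94619707]
```

View pics/w1b.png

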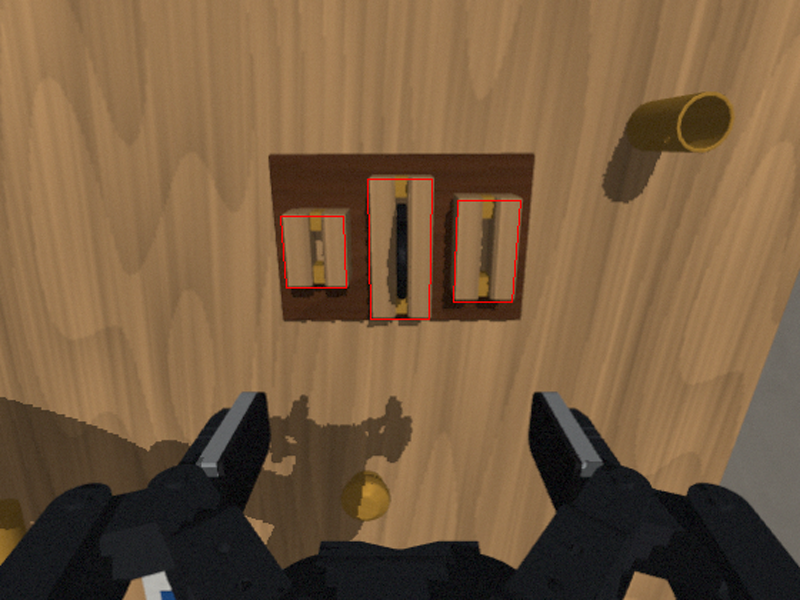

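```bash
python3 - <<'E'
from h import *
th=.078;ax=np.array([np.cos(th),np.sin(th),0]);ay=np.array([-ax[1],ax[0],0]);az=np.array([0,0,1.])
O=np.array([574.1,-153.6,10]); out=[]
for n,(x0,x1,y0,y1) in (('w1',(180,380,100,235)),('top0',(300,368,180,272))):
    c=load(n); f=4 if n=='w1' else 6
    im=cv2.resize(c['color'][y0:y1,x0:x1],None,fx=f,fy=f,interpolation=cv2.INTER_CUBIC)
    dr=lambda q,col:cv2.polylines(im,[((proj(c,q)-[x0,y0]+.5)*f).round().astype(int)],True,col,1)
    for k,w in zip((-1,0,1),(60,116,84)):
        o=O+ax*70*k+az*36
        dr([o+ax*a*25+ay*b*w/2 for a,b in((-1,-1),(-1,1),(1,1),(1,-1))],(0,0,255))
        dr([o+ax*a*8.25+ay*b*w/2 for a,b in((-1,-1),(-1,1),(1,1),(1,-1))],(0,255,0))
    a=np.linspace(0,np.pi*2,60)
    for e in(-4,4): dr([O+az*43+ax*e+38*(ay*np.cos(t)+az*np.sin(t)) for t in a],(255,255,0))
    out.append(im[:540]); print(im.shape)
cv2.imwrite('pics/ov1.png',out[0]);cv2.imwrite('pics/ov2.png',out[1])
E
```

```text
(540, 800, 3)
(552, 408, 3)
```

View pics/ov1.png

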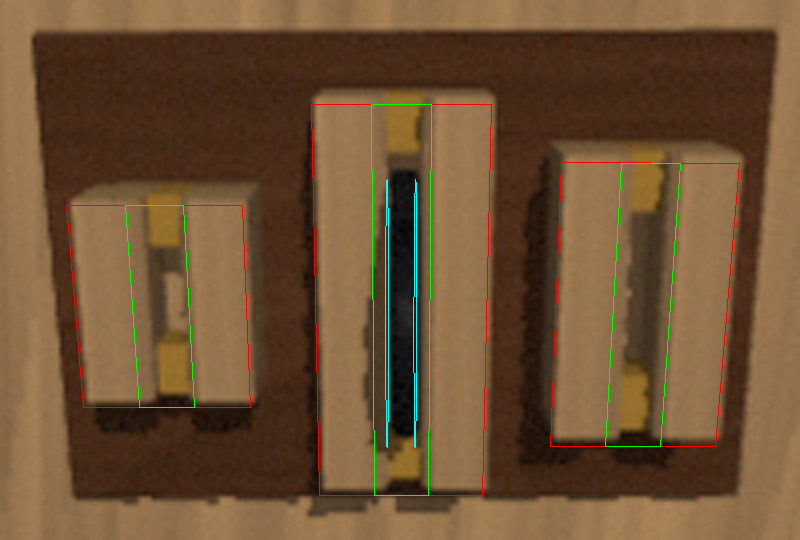

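The overlay puts the rack about 1 mm further in +x and +y, with centre (575,-153). The ring (rows 170–438) sits about 2 mm towards +y in the slot. Next I descend and grasp the ring.

>>> arm_command(linear=[[1,2.6,-50],[1,2.6,-100],[1,2.6,-140],[1,2.6,-170],[1,2.6,-190],[1,2.6,-207],[1,2.6,-207],[1,2.6,-207],[1,2.6,-207]], rotation=[[0,0,0],[0,0,0],[0,0,0],[0,0,0],[0,0,0],[0,0,0],[0,0,0],[0,0,0],[0,0,0]], claw=[-1,-1,-1,-1,-1,-1,-1,-1,-1])

```text
time: 3.15
position: [576.2, -150.6, 65.5]
orientation: [0.999, 0.04, 0.0, 0.0]
wrist_force: [-0.4, 0.5, 0.1]
gripper_width: 1.0
```

>>> arm_command(linear=[[0,0,0],[0,0,0],[0,0,0],[0,0,0],[0,0,0],[0,0,0],[0,0,0],[0,0,0],[0,0,0],[0,0,0]], rotation=[[0,0,0],[0,0,0],[0,0,0],[0,0,0],[0,0,0],[0,0,0],[0,0,0],[0,0,0],[0,0,0],[0,0,0]], claw=[0,0.5,1,1,1,1,1,1,1,1])

```text
time: 4.15
position: [576.2, -150.7, 65.6]
orientation: [0.999, 0.04, 0.0, 0.0]
wrist_force: [-0.4, -0.2, 2.6]
gripper_width: 0.082
```

>>> arm_command(linear=[[0,0,10],[0,0,25],[0,0,45],[0,0,65],[0,0,65],[25,1,65],[50,2,65],[70,3.5,65],[70,3.5,65],[70,3.5,65],[70,3.5,65]], rotation=[[0,0,0],[0,0,0],[0,0,0],[0,0,0],[0,0,0],[0,0,0],[0,0,0],[0,0,0],[0,0,0],[0,0,0],[0,0,0]], claw=[1,1,1,1,1,1,1,1,1,1,1])

```text
time: 5.25
position: [645.2, -147.1, 130.0]
orientation: [0.999, 0.04, -0.001, -0.0]
wrist_force: [-0.9, 0.1, -0.6]
gripper_width: 0.08
```

```bash
python3 - <<'E'
from h import *
s=observe(); print(s['position'],s['orientation'],s['gripper_width'])
c=snap('wrist','w2');d=snap('side','s2')
a=cv2.resize(c['color'],(440,330)); 
b=cv2.resize(d['color'][215:305,230:350],None,fx=3,fy=3,interpolation=cv2.INTER_CUBIC)
w=cv2.resize(c['color'][40:220,200:400],(440,396),interpolation=cv2.INTER_CUBIC)
cv=np.zeros((396,800,3),np.uint8); cv[:,:440]=w; cv[:270,440:]=b
cv2.imwrite('pics/m2.png',cv)
E
```

```text
[ 645.21022608 -147.09601705  130.01142116] [ 9.99205274e-01  3.98561929e-02 -5.41987324e-04 -1.02817335e-04] 0.08003248057701465
```

View pics/m2.png

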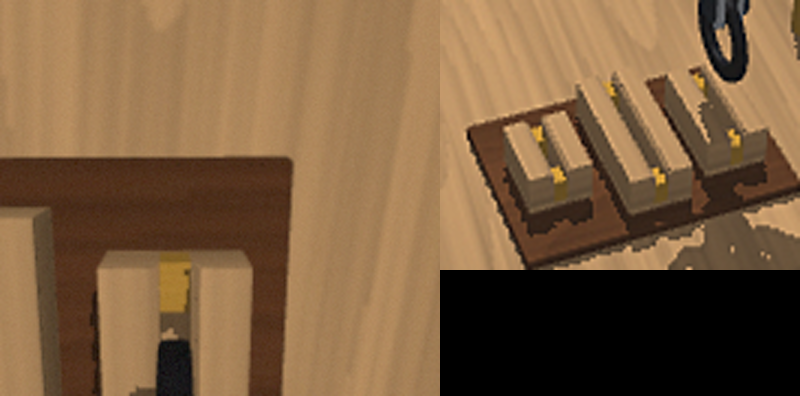

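The ring is held cleanly, and its edge (columns 157–192) lines up with the medium slot (160–190). Lowering it; it should seat at TCP z of about 77.

>>> arm_command(linear=[[0,0,-12],[0,0,-24],[0,0,-30],[0,0,-35],[0,0,-39],[0,0,-43],[0,0,-46],[0,0,-49],[0,0,-51],[0,0,-51],[0,0,-51]], rotation=[[0,0,0],[0,0,0],[0,0,0],[0,0,0],[0,0,0],[0,0,0],[0,0,0],[0,0,0],[0,0,0],[0,0,0],[0,0,0]], claw=[1,1,1,1,1,1,1,1,1,1,1])

```text
time: 6.45
position: [645.5, -147.3, 79.6]
orientation: [0.999, 0.04, -0.0, 0.0]
wrist_force: [0.5, -0.2, -0.6]
gripper_width: 0.083
```

>>> arm_command(linear=[[0,0,-1],[0,0,-2],[0,0,-3],[0,0,-3]], rotation=[[0,0,0],[0,0,0],[0,0,0],[0,0,0]], claw=[1,1,1,1])

```text
time: 6.85
position: [646.2, -147.4, 78.0]
orientation: [0.999, 0.04, 0.001, 0.0]
wrist_force: [-1.4, 1.4, 6.1]
gripper_width: 0.078
```

>>> arm_command(linear=[[0,0,0],[0,0,0],[0,0,0],[0,0,0],[0,0,0],[0,0,30],[0,0,70],[0,0,110],[0,0,150],[0,0,180],[0,0,180]], rotation=[[0,0,0],[0,0,0],[0,0,0],[0,0,0],[0,0,0],[0,0,0],[0,0,0],[0,0,0],[0,0,0],[0,0,0],[0,0,0]], claw=[0.8,0.6,0.4,0.2,0.2,0.2,0.2,0.2,0.2,0.2,0.2])

```text
time: 7.95
position: [648.9, -148.3, 264.9]
orientation: [0.999, 0.04, 0.006, 0.002]
wrist_force: [0.3, -0.5, 1.2]
gripper_width: 0.399
```

```bash
cat > ov.py <<'E'
from h import *
th=.078;ax=np.array([np.cos(th),np.sin(th),0]);ay=np.array([-ax[1],ax[0],0]);az=np.array([0,0,1.])
O=np.array([575,-152.8,10])
def disc(c,im,x0,y0,f,C,r,n,col,half=4):
    n=n/np.linalg.norm(n); u=np.cross(n,[0.3,1,0]); u/=np.linalg.norm(u); v=np.cross(n,u)
    for e in(-half,half):
        q=[C+n*e+r*(u*np.cos(t)+v*np.sin(t)) for t in np.linspace(0,2*np.pi,72)]
        cv2.polylines(im,[((proj(c,q)-[x0,y0]+.5)*f).round().astype(int)],True,col,1)
E
python3 - <<'E'
from ov import *
c=snap('wrist','w3');d=snap('side','s3')
def crop(c,x0,y0,w,h,f): return cv2.resize(c['color'][y0:y0+h,x0:x0+w],None,fx=f,fy=f,interpolation=cv2.INTER_CUBIC)
a=crop(d,230,215,120,90,4); disc(d,a,230,215,4,O+ax*70+az*54.6,38,ax,(255,255,0))
b=crop(c,160,60,160,180,2); 
# wheel in side view
e=crop(d,225,130,65,70,5)
cv=np.zeros((600,800,3),np.uint8); cv[:360,:480]=a; cv[:360,480:]=b; 
t=load('top0'); f=crop(t,178,190,60,60,4)
cv[360:,:240]=f; g=crop(d,225,130,65,60,4); cv[360:,240:500]=g; cv2.imwrite('pics/m3.png',cv)
E
```

```text
(no output)
```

View pics/m3.png

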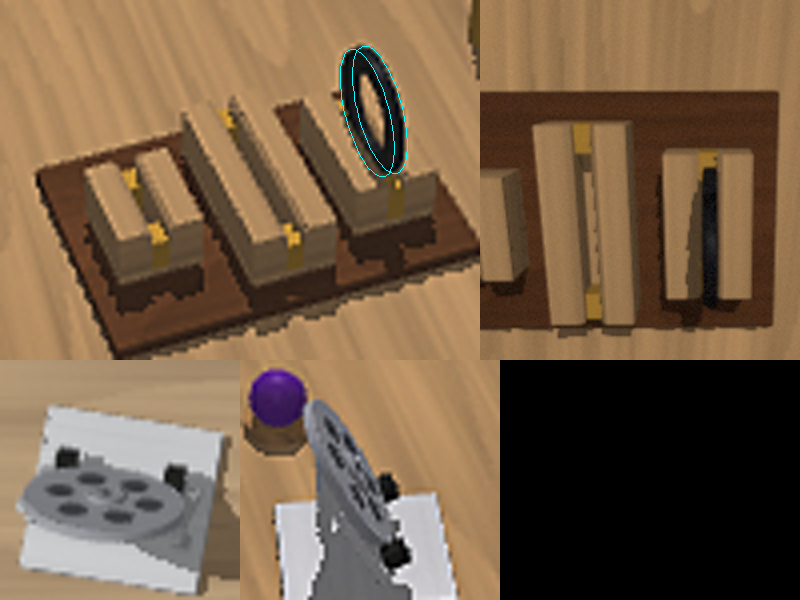

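The ring stands on its stops and matches the predicted seated outline in the side view; the wrist view agrees. Moving on to the wheel for a close look.

>>> arm_command(linear=[[-15,50,25],[-30,100,35],[-45,150,35],[-60,200,35],[-75,250,35],[-90,300,35],[-110,350,35],[-110,350,35],[-110,350,35],[-110,350,35],[-110,350,35]], rotation=[[0,0,-0.1],[0,0,-0.2],[0,0,-0.2],[0,0,-0.2],[0,0,-0.2],[0,0,-0.2],[0,0,-0.2],[0,0,-0.2],[0,0,-0.2],[0,0,-0.2],[0,0,-0.2]], claw=[-1,-1,-1,-1,-1,-1,-1,-1,-1,-1,-1])

```text
time: 9.15
position: [536.6, 201.4, 292.7]
orientation: [0.998, -0.061, 0.001, 0.001]
wrist_force: [-0.3, 0.2, 0.3]
gripper_width: 1.003
```

```bash
python3 - <<'E'
from ov import *
s=observe(); print(s['position'],s['orientation'])
c=snap('wrist','w4')
G=np.array([570,205,77.]); y=-.12; nx=np.array([np.cos(y),np.sin(y),0])
n=nx*np.cos(.5)+np.array([0,0,1])*np.sin(.5)
p=proj(c,G)[0]; print(p)
x0,y0=np.maximum((p-[100,75]).astype(int),0)
a=cv2.resize(c['color'][y0:y0+150,x0:x0+200],None,fx=4,fy=4,interpolation=cv2.INTER_CUBIC)
disc(c,a,x0,y0,4,G,55,n,(0,0,255)); print(x0,y0,a.shape)
cv2.imwrite('pics/w4b.png',a)
E
```

```text
[536.61618237 201.38082519 292.74492113] [ 9.98157457e-01 -6.06584632e-02  6.79525763e-04  1.33389421e-03]
[307.83131117 171.0996374 ]
207 96 (600, 800, 3)
```

View pics/w4b.png

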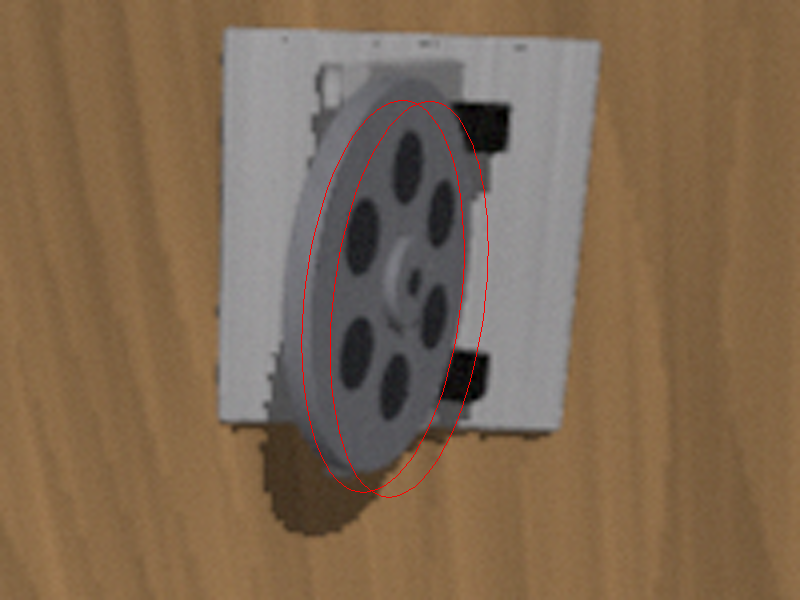

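```bash
cat > fit.py <<'E'
from ov import *
from scipy.optimize import least_squares
c=load('w4'); uv=np.array([(408,167),(441,214),(434,316),(395,386),(357,353),(363,236)])/4+[207-.5,96-.5]
def fr(y,t=.5):
    nx=np.array([np.cos(y),np.sin(y),0]); yy=np.array([-np.sin(y),np.cos(y),0]); n=nx*np.cos(t)+az*np.sin(t)
    return n,yy,np.cross(n,yy)   # v = up-slope
def mod(p,free):
    t=p[5] if free else .5
    n,u,v=fr(p[2],t); C=np.array([p[0],p[1],77]); a=p[3]-np.arange(6)*np.pi/3
    return proj(c,[C+n*4+p[4]*(u*np.cos(k)+v*np.sin(k)) for k in a])
for free in (0,1):
  best=None
  for ph in np.arange(0,6.3,.5):
    r=least_squares(lambda p:(mod(p,free)-uv).ravel(),[570,205,-.12,ph,35]+[.5]*free)
    if best is None or r.cost<best.cost: best=r
  print(best.x.round(3),best.cost,best.fun.round(2))
E
python3 - <<'E'
from fit import *
p=best.x; 
r=least_squares(lambda p:(mod(p,0)-uv).ravel(),p[:5]).x
n,u,v=fr(r[2]);C=np.array([r[0],r[1],77]);print(n,v,C)
out=[]
for nme,x0,y0,w,h,f in(('w4',250,100,100,130,4),('top0',178,190,60,60,6),('s3',235,125,65,70,5)):
    d=load(nme);a=cv2.resize(d['color'][y0:y0+h,x0:x0+w],None,fx=f,fy=f,interpolation=cv2.INTER_CUBIC)
    disc(d,a,x0,y0,f,C,55,n,(0,0,255)); out.append(a)
cv=np.zeros((600,800,3),np.uint8); cv[:520,:400]=out[0];cv[:300,400:760]=out[1][:300];b=cv2.resize(out[2],(280,300));cv[300:,400:680]=b
cv2.imwrite('pics/f1.png',cv)
E
```

```text
[ 5.65857e+02  2.12552e+02 -1.53000e-01  3.14100e+00 -3.08460e+01] 0.04450098414457544 [-0.02  0.04  0.07 -0.16  0.04  0.16 -0.04 -0.02  0.01 -0.12 -0.05  0.1 ]
[ 5.65851e+02  2.12552e+02 -1.53000e-01  6.28200e+00  3.08650e+01
  4.98000e-01] 0.04102692100287 [-0.02  0.02  0.03 -0.17  0.    0.17 -0.05 -0.    0.05 -0.11 -0.01  0.09]
[ 0.86739465 -0.13333296  0.47942554] [-0.47385986  0.07284013  0.87758256] [565.85674824 212.5521199   77.        ]
```

View pics/f1.png

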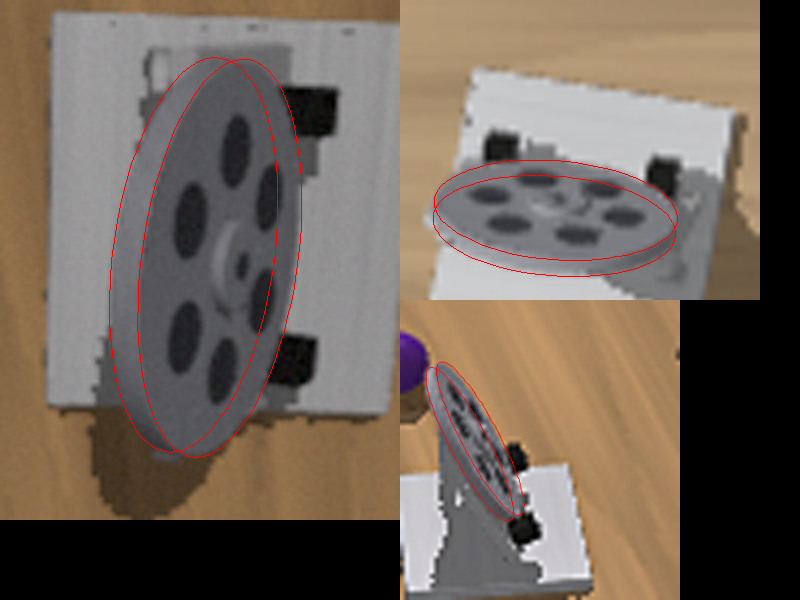

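The fit is excellent in all three views: wheel centre (565.9, 212.6, 77), yaw -0.153, hub facing up.

```bash
python3 - <<'E'
from fit import fr,np
from h import observe
from scipy.spatial.transform import Rotation as Ro
n,u,v=fr(-.153); C=np.array([565.9,212.6,77]); T=np.c_[n,np.cross(-v,n),-v]
s=observe(); print((Ro.from_matrix(T)*Ro.from_quat(s['orientation']).inv()).as_rotvec().round(3))
for k in(118,18): print(k,(C+v*k).round(1),(C+v*k-s['position']).round(1))
E
```

```text
[ 5.65857e+02  2.12552e+02 -1.53000e-01  3.14100e+00 -3.08460e+01] 0.04450098414457544 [-0.02  0.04  0.07 -0.16  0.04  0.16 -0.04 -0.02  0.01 -0.12 -0.05  0.1 ]
[ 5.65851e+02  2.12552e+02 -1.53000e-01  6.28200e+00  3.08650e+01
  4.98000e-01] 0.04102692100287 [-0.02  0.02  0.03 -0.17  0.    0.17 -0.05 -0.    0.05 -0.11 -0.01  0.09]
[-0.066 -0.494 -0.03 ]
118 [510.  221.2 180.6] [ -26.8   20.  -112.5]
18 [557.4 213.9  92.8] [  20.5   12.7 -200.3]
```

>>> arm_command(linear=[[-27,20,-20],[-27,20,-45],[-27,20,-70],[-27,20,-95],[-27,20,-112],[-27,20,-112],[-27,20,-112],[-27,20,-112],[-27,20,-112]], rotation=[[-0.017,-0.124,-0.008],[-0.033,-0.247,-0.015],[-0.05,-0.37,-0.022],[-0.066,-0.494,-0.03],[-0.066,-0.494,-0.03],[-0.066,-0.494,-0.03],[-0.066,-0.494,-0.03],[-0.066,-0.494,-0.03],[-0.066,-0.494,-0.03]], claw=[-1,-1,-1,-1,-1,-1,-1,-1,-1])

```text
time: 10.1
position: [511.7, 221.3, 183.3]
orientation: [0.966, -0.075, 0.248, 0.018]
wrist_force: [-1.2, 0.3, 0.3]
gripper_width: 0.999
```

```bash
python3 - <<'E'
from fit import fr,np
from h import observe
from scipy.spatial.transform import Rotation as Ro
n,u,v=fr(-.153); C=np.array([565.9,212.6,77]); T=np.c_[n,np.cross(-v,n),-v]
s=observe(); print(s['joint_positions'].round(2),(Ro.from_matrix(T)*Ro.from_quat(s['orientation']).inv()).as_rotvec().round(3))
for k in(118,18): print(k,(C+v*k-s['position']).round(1))
E
```

```text
[ 5.65857e+02  2.12552e+02 -1.53000e-01  3.14100e+00 -3.08460e+01] 0.04450098414457544 [-0.02  0.04  0.07 -0.16  0.04  0.16 -0.04 -0.02  0.01 -0.12 -0.05  0.1 ]
[ 5.65851e+02  2.12552e+02 -1.53000e-01  6.28200e+00  3.08650e+01
  4.98000e-01] 0.04102692100287 [-0.02  0.02  0.03 -0.17  0.    0.17 -0.05 -0.    0.05 -0.11 -0.01  0.09]
[ 0.42 -0.18  2.1  -0.37  0.82  0.78] [-0.001  0.003  0.001]
118 [-1.7 -0.  -2.8]
18 [ 45.7  -7.4 -90.5]
```

>>> arm_command(linear=[[12,-2,-24],[23,-4,-46],[33,-5.5,-66],[40,-6.5,-80],[45,-7.4,-91],[45,-7.4,-91],[45,-7.4,-91],[45,-7.4,-91]], rotation=[[0,0,0],[0,0,0],[0,0,0],[0,0,0],[0,0,0],[0,0,0],[0,0,0],[0,0,0]], claw=[-1,-1,-1,-1,-1,-1,-1,-1])

```text
time: 10.9
position: [557.3, 214.2, 93.6]
orientation: [0.965, -0.075, 0.249, 0.018]
wrist_force: [-0.1, -1.2, -0.0]
gripper_width: 0.999
```

>>> arm_command(linear=[[0,0,0],[0,0,0],[0,0,0],[0,0,0],[0,0,0],[0,0,0],[0,0,0],[0,0,0],[0,0,0]], rotation=[[0,0,0],[0,0,0],[0,0,0],[0,0,0],[0,0,0],[0,0,0],[0,0,0],[0,0,0],[0,0,0]], claw=[-0.5,0,0.5,1,1,1,1,1,1])

```text
time: 11.8
position: [557.2, 214.2, 93.6]
orientation: [0.965, -0.075, 0.249, 0.018]
wrist_force: [-1.6, -0.3, 0.9]
gripper_width: 0.085
```

```bash
python3 - <<'E' | tail -3
from fit import fr,np
from h import observe
n,u,v=fr(-.153); C=np.array([565.9,212.6,77])
s=observe(); d=s['position']-C; print(s['orientation'],s['torque'],'n,u,v',[round(float(d@k),1) for k in(n,u,v)])
E
```

```text
[ 5.65851e+02  2.12552e+02 -1.53000e-01  6.28200e+00  3.08650e+01
  4.98000e-01] 0.04102692100287 [-0.02  0.02  0.03 -0.17  0.    0.17 -0.05 -0.    0.05 -0.11 -0.01  0.09]
[ 0.96545436 -0.07498637  0.24890519  0.01792036] [ 0.05351506  0.20888901 -0.01241111] n,u,v [0.2, 0.3, 18.8]
```

>>> arm_command(linear=[[-3,0.5,7],[-7,1.2,18],[-14,2,34],[-21,3,50],[-24,3.7,75],[-24,3.7,100],[-24,3.7,130],[-24,3.7,130],[-24,3.7,130]], rotation=[[0,0,0],[0,0,0],[0,0,0],[0,0,0],[0,0,0],[0,0,0],[0,0,0],[0,0,0],[0,0,0]], claw=[1,1,1,1,1,1,1,1,1])

```text
time: 12.7
position: [532.9, 218.0, 224.0]
orientation: [0.965, -0.075, 0.249, 0.018]
wrist_force: [-0.4, 0.3, -4.1]
gripper_width: 0.081
```

```bash
cat > tgt.py <<'E'
from h import *
from scipy.spatial.transform import Rotation as Ro
s=observe(); print(s['position'].round(1),s['wrist_force'].round(1),s['torque'].round(2),s['gripper_width'],s['joint_positions'].round(2))
T=Ro.from_quat([np.cos(.039),np.sin(.039),0,0])
print((T*Ro.from_quat(s['orientation']).inv()).as_rotvec().round(3),(np.array([575.5,-152.6,230])-s['position']).round(1))
E
python3 tgt.py
```

```text
[532.9 218.  224. ] [-0.4  0.3 -4.1] [0.05 0.52 0.  ] 0.0811195055182824 [ 0.4  -0.18  2.03 -0.33  0.88  0.71]
[0.016 0.506 0.228] [  42.6 -370.6    6. ]
```

>>> arm_command(linear=[[3,-20,6],[8,-55,8],[12,-95,8],[17,-135,8],[22,-175,8],[26,-215,8],[31,-255,8],[36,-295,8],[40,-335,8],[42.6,-360,8],[42.6,-370.6,8],[42.6,-370.6,8]], rotation=[[0.002,0.063,0.028],[0.004,0.127,0.057],[0.006,0.19,0.085],[0.008,0.253,0.114],[0.01,0.316,0.142],[0.012,0.38,0.171],[0.014,0.443,0.2],[0.016,0.506,0.228],[0.016,0.506,0.228],[0.016,0.506,0.228],[0.016,0.506,0.228],[0.016,0.506,0.228]], claw=[1,1,1,1,1,1,1,1,1,1,1,1])

```text
time: 13.9
position: [574.4, -153.3, 229.8]
orientation: [0.999, 0.038, -0.002, -0.001]
wrist_force: [-0.8, 0.4, -2.8]
gripper_width: 0.083
```

>>> arm_command(linear=[[0,0,0],[0,0,0]], rotation=[[0,0,0],[0,0,0]], claw=[1,1])

```text
time: 14.1
position: [573.8, -151.8, 228.9]
orientation: [0.999, 0.038, -0.003, -0.001]
wrist_force: [-0.3, 0.5, -3.6]
gripper_width: 0.085
```

```bash
python3 tgt.py
```

```text
[ 573.8 -151.8  228.9] [-0.3  0.5 -3.6] [ 0.01 -0.    0.04] 0.08515463785073948 [-0.39  0.15  1.61  0.    1.39 -0.47]
[-0.002 -0.005  0.001] [ 1.7 -0.8  1.1]
```

>>> arm_command(linear=[[1.9,-0.9,-25],[1.9,-0.9,-50],[1.9,-0.9,-75],[1.9,-0.9,-92],[1.9,-0.9,-92],[1.9,-0.9,-92]], rotation=[[-0.002,-0.005,0],[-0.002,-0.005,0],[-0.002,-0.005,0],[-0.002,-0.005,0],[-0.002,-0.005,0],[-0.002,-0.005,0]], claw=[1,1,1,1,1,1])

```text
time: 14.7
position: [575.8, -151.7, 137.2]
orientation: [0.999, 0.039, -0.0, -0.0]
wrist_force: [0.1, 0.6, -2.3]
gripper_width: 0.083
```

```bash
python3 tgt.py; python3 - <<'E'
from ov import *
c=snap('wrist','w5');d=snap('side','s5')
O[:]=[575.5,-152.7,10]
z=observe()['position'][2]-18.8
def crop(c,x0,y0,w,h,f): return cv2.resize(c['color'][y0:y0+h,x0:x0+w],None,fx=f,fy=f,interpolation=cv2.INTER_CUBIC)
a=crop(d,230,205,120,100,4); disc(d,a,230,205,4,np.r_[O[:2],z],55,ax,(255,255,0))
b=crop(c,200,100,160,200,2)
cv=np.zeros((400,800,3),np.uint8); cv[:,:480]=a; cv[:,480:]=b; cv2.imwrite('pics/m5.png',cv)
E
```

```text
[ 575.8 -151.7  137.2] [ 0.1  0.6 -2.3] [ 0.01 -0.04  0.04] 0.08300191428364746 [-0.39  0.23  1.69  0.    1.21 -0.47]
[-0.001 -0.     0.   ] [-0.3 -0.9 92.8]
```

View pics/m5.png

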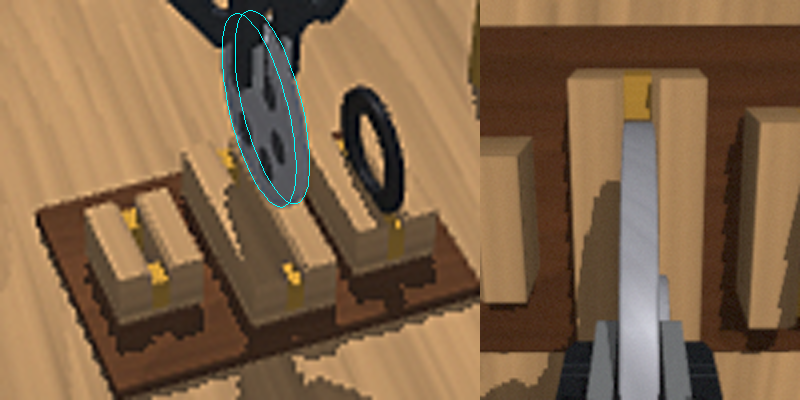

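The wheel is held upright and aligned with slot_long (brass columns 624–652, wheel 622–658, which is nearer the camera). It matches the predicted outline. Lowering it now.

>>> arm_command(linear=[[-0.2,-0.8,-8],[-0.2,-0.8,-15],[-0.2,-0.8,-21],[-0.2,-0.8,-27],[-0.2,-0.8,-32],[-0.2,-0.8,-37],[-0.2,-0.8,-41],[-0.2,-0.8,-44],[-0.2,-0.8,-44],[-0.2,-0.8,-44]], rotation=[[0,0,0],[0,0,0],[0,0,0],[0,0,0],[0,0,0],[0,0,0],[0,0,0],[0,0,0],[0,0,0],[0,0,0]], claw=[1,1,1,1,1,1,1,1,1,1])

```text
time: 15.8
position: [576.5, -153.3, 94.7]
orientation: [0.999, 0.039, 0.001, 0.0]
wrist_force: [-1.7, -0.2, -3.4]
gripper_width: 0.084
```

>>> arm_command(linear=[[0,0,-1],[0,0,-2],[0,0,-3],[0,0,-3]], rotation=[[0,0,0],[0,0,0],[0,0,0],[0,0,0]], claw=[1,1,1,1])

```text
time: 16.2
position: [576.6, -153.3, 92.0]
orientation: [0.999, 0.039, 0.001, 0.0]
wrist_force: [-1.7, 0.4, -0.4]
gripper_width: 0.087
```

Force is just beginning to unload; nudging further.

>>> arm_command(linear=[[0,0,-0.7],[0,0,-1.4],[0,0,-2],[0,0,-2],[0,0,-2]], rotation=[[0,0,0],[0,0,0],[0,0,0],[0,0,0],[0,0,0]], claw=[1,1,1,1,1])

```text
time: 16.7
position: [576.9, -153.3, 91.3]
orientation: [0.999, 0.039, 0.001, 0.001]
wrist_force: [-4.9, 1.0, 7.9]
gripper_width: 0.083
```

>>> arm_command(linear=[[0,0,0],[0,0,0],[0,0,0],[0,0,0],[0,0,0],[0,0,20],[0,0,60],[0,0,100],[0,0,150],[0,0,180],[0,0,180],[0,0,180]], rotation=[[0,0,0],[0,0,0],[0,0,0],[0,0,0],[0,0,0],[0,0,0],[0,0,0],[0,0,0],[0,0,0],[0,0,0],[0,0,0],[0,0,0]], claw=[0.8,0.6,0.4,0.2,0.2,0.2,0.2,0.2,0.2,0.2,0.2,0.2])

```text
time: 17.9
position: [577.3, -153.5, 272.1]
orientation: [0.999, 0.039, 0.002, 0.001]
wrist_force: [0.8, -0.0, -0.7]
gripper_width: 0.4
```

```bash
python3 - <<'E'
from ov import *
c=snap('wrist','w6');d=snap('side','s6')
O[:]=[575.5,-152.7,10]
def go(c,x0,y0,w,h,f):
    a=cv2.resize(c['color'][y0:y0+h,x0:x0+w],None,fx=f,fy=f,interpolation=cv2.INTER_CUBIC)
    disc(c,a,x0,y0,f,O+az*61.5,55,ax,(255,255,0)); disc(c,a,x0,y0,f,O+ax*70+az*54.6,38,ax,(0,255,0)); return a
cv=np.zeros((400,800,3),np.uint8); cv[:,:480]=go(d,230,205,120,100,4); cv[:,480:]=go(c,200,60,160,200,2); cv2.imwrite('pics/m6.png',cv)
E
```

```text
(no output)
```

View pics/m6.png

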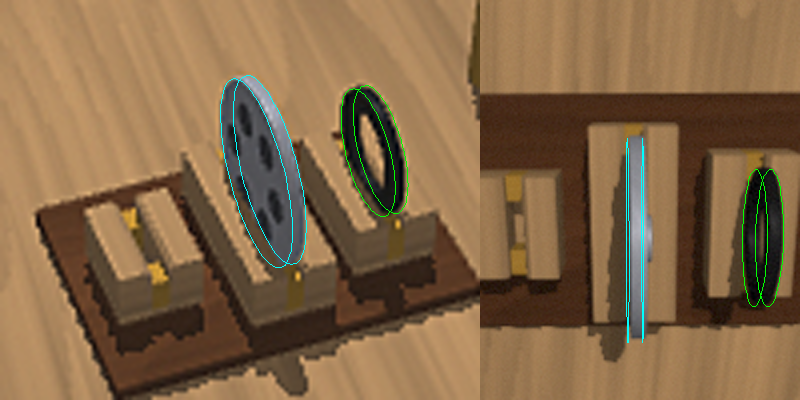

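Both parts match their seated outlines in the side and wrist views, upright, and the gripper is clear.

```bash
python3 -c "
from cell import sign_off; print(sign_off())"
```

```text
the job is handed in; nothing more can be done
None
```

I moved the spacer ring from the longest slot to the middle-sized one. Then I took the end wheel from its stand and put it in the longest slot. The job was handed in at about 18 s, within the 58 s limit.

- **Seating:** Both parts pushed back lightly when they reached their stops: 6 N for the ring and 8 N for the wheel. Each did so about 1 mm above the height I had calculated, which is within the camera and tracking error.
- **Final pictures:** In the side and wrist views, both parts stand upright and match their predicted seated outlines. The gripper was clear above them.
- **Other things:** I never went near the tube, eyepiece or sphere, but I took no separate final picture of them.

No check failed.

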